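# Car up on the pit stand and switched on with a hex driver

### The arm

A 6-joint arm with a two-finger parallel gripper is mounted at the origin on the work surface. World frame = base frame: x ahead of the robot, y to its left, z up, the work surface at z = 0. Lengths are in m, angles in degrees, forces in N, time in s.
With the tool pointing down it reaches from about 0.4 to 0.825 m from the base axis. Payload 7 kg.
Tool frame: the origin (TCP) lies midway between the tips of the shut fingers; the grasp point (between the pads) lies ctrl.grasp_offset behind it (ctrl.grasp_offset is the distance from the TCP to the grasp point, in m); z points along the fingers, y is the line along which they close (so a half turn about z gives the same grasp; the last joint's range is limited). The gripper opens to 88 mm and grips with 3 to 60 N. Pads are 19 mm wide; open, the fingers measure 130 mm over their backs; the gripper's body (78 mm by 193 mm) begins 47 mm behind the grasp point.
Start: joints at [-52.535, 20.546, 0.682, 0, -70.136, -16.507], TCP at [0.241, -0.63, 0.227] pointing down, gripper open.
Joint ranges: [-176.03, 176.03], [-82.01, 121.73], [-58.28, 71.71], [-173.87, 95.51], [-174.79, -0.11], [-173.66, 173.66]. Speed limits (degrees/s): [136.94, 136.94, 172.46, 180, 180, 180].

### API

Orientations are given as [roll, pitch, yaw] about the fixed x, y, z axes, in that order (R = Rz(yaw) Ry(pitch) Rx(roll)).
In Python, from plant import ctrl gives the robot as it stands. The module is installed in compiled form; this text tells all that it offers.
- The arm moves only by the tool send_rows, never from a script. Its argument "increments" is a list that holds one entry, the list of rows, each a list of 4 numbers: the shift along the world's x, y, z normalised to -1 to 1, where 1 is 0.2 m, then the turn about the world's z normalised to -1 to 1, where 1 is 1.5 rad. In form: [[[x, y, z, roll], ...]]. A call has 1 to 12 rows; each row is the pose to reach, as a shift and turn from the pose commanded when the call began; what a row does not reach only later rows make up. A row lasts 1/8 s, in which the tool goes at most 62.5 mm and 10.7 degrees, less where a joint would pass 70% of its speed; a pose out of reach is approached as far as the arm can. A call with a number of a shift or a turn outside -1 to 1 is refused whole. A call with a gripper value outside its range is refused whole. "jaw" is the opening, from 0 (shut) to 1 (fully open), set as the call begins (left out, the last holds). The fingers move at their own pace and stop on an object; the grip force is fixed at half the most. Time passes only in rows, so rows that repeat a pose let the fingers close. It gives the time, the measured TCP pose, the force, the opening and the grip force at its end, in the units of the state.
- ctrl.get_obs(): the state, without advancing time (a new reading comes with each control period).
- ctrl.snapshot(name): name is "side" or "top" or "wrist"; returns the picture (400x640x3 uint8, red, green, blue); there is no depth.
- ctrl.calibration(name): a dict with "mtx" (3x3 intrinsics, pixels), "eye" and "attitude" of the camera in the world. Camera axes: x right, y up, looking along -z (the intrinsics and any distortion apply to the point x, -y, -z); pixel columns grow to the right and rows downward; lengths in m; the calibration is good to about 2 mm. A picture is of the moment at which its call begins: read the wrist's pose just before it. calibration takes no time and is no camera call; for the wrist camera it gives the pose at the moment of the call.
- ctrl.close_job(): hands the job in; it is judged then, once.
Trained networks look in the newest picture that a camera, given by its name, has taken for a name from the list of things; names that differ only in an ending like _2 or _b are one class to them, and where a whole thing is asked for, a point or a joint stands for the part that bears it (a point fixed in the world has none). Each returns a list of dicts, best first, with "conf" (0 to 1); they miss things now and then, are a little off and sometimes report something else, mostly with a low value. They report only what shows in the picture. A call takes as long as a camera call.
- ctrl.trace(thing, camera): "mask" (400x640 bool, what is visible of it) and "bbox" ([left, top, right, bottom] in pixels, round what is visible of it).
- ctrl.spot_point(thing, camera): "pixel" ([row, column] in pixels: a listed point, or the origin of a listed thing).
The state is a dict: "clock": time; "joint_pos": joint angles; "qvel": joint speeds; "tau": joint torques, N m; "tool_pos": TCP position; "orientation": TCP orientation; "force": force on the tool from outside, world axes, zero at the start; "moment": the same for the moment, N m; "opening": finger opening in m; "gripper_force": force on a finger pad.
Only numpy, scipy, OpenCV 4.12 (cv2) and the standard library are available. Lean on these libraries where they do the work, as an engineer would, in place of code of your own. Each camera call takes 0.05 s, during which the arm holds its last target. There are 200 camera calls.

### The job

Put the car up on the pit stand, centred and in line with the narrow pad, so that it sits level there with all four wheels clear of the table; set it down rather than drop it. Only then switch it on: take the slim driver, the one with the thinnest grip, and with its tip push the recessed power button on the car right in. Let the button come back up, put the driver back upright in its slot in the tool stand, and leave the other things on the table where they are.

Things in the scene. Friction and masses are not known exactly. Their poses are not given: they have to be found in the camera images.
- car: RC car without body shell, 195 x 100 mm over the tyres, about 0.4 kg, balancing within 10 mm of its origin. Origin: on the ground plane under its middle; x to the front bumper, y left, z up. Flat chassis plate, 36 mm wide, underside at z = 9 mm. Rigid wheels that do not turn: tyres up to z = 46 mm, behind x = -49 and ahead of x = +46 mm, so both sides of the battery are open for fingers.
- battery (a point): Top centre of the car's grey battery pack, the place to grip the car, at (-9, 0, 36) mm in the car's frame. The pack is a box 62 mm long (x), 36 mm wide (y), from z = 12 to 36 mm, flush with the chassis plate's sides.
- button_top (a point): Centre of the top of the power button, at (37, 0, 28) mm in the car's frame when out: white, round, 11 mm across, in a 13 mm square recess, 2 mm below the top of the black speed controller (34 x 32 mm, in front of the battery). It is pushed down along the car's -z.
- power_button (a joint): Travel of the power button: 0 out, 0.003 m right in. Its spring pushes back with 1 N at the start and about 3.4 N right in.
- pit_stand: Pit stand, fixed: black foot plate 130 x 90 mm, two aluminium uprights, and on top a narrow level bar with a rubber pad 80 mm long (x) and 24 mm wide (y), top 70 mm above the table. Origin: under the foot's middle, on the table; x along the pad, z up. With the car on the pad, the car's origin is 61 mm above this one; the car may face either end.
- tool_stand: Black plastic tool stand, fixed, 60 mm deep (x), 172 mm wide (y), top plate 6 mm thick with its upper face 80 mm above the table. Origin: under its middle, on the table; x to its rear. Three slots at y = +50, 0, -50 mm, 10 mm wide and open to the front (-x), each hold a driver at x = 0, hanging by the flange below its grip. Which driver is where varies.
- slot0 (a point): Slot at y = +50 mm: the point on the upper face of the top plate where a driver's axis passes.
- slot1 (a point): The same for the middle slot.
- slot2 (a point): The same for the slot at y = -50 mm.
- slim_driver: Slim hex driver, 163 mm long, about 50 g, upright in the tool stand. Origin: its tip; z along its axis to the grip. Steel shaft 4 mm in diameter to z = 68 mm, flange 20 mm in diameter from 68 to 76 mm, its underside resting on the stand, round grey grip 16 mm in diameter from 76 to 163 mm. In the stand its tip is 12 mm above the table. Thinnest and tallest of the three.
- medium_driver: Hex driver with a grip 22 mm in diameter, 138 mm long; otherwise as the slim one. Not needed.
- thick_driver: Hex driver with a grip 27 mm in diameter, 138 mm long; otherwise as the slim one. Not needed.
- rear_wing: Clear polycarbonate rear wing, 56 by 172 mm, 34 mm high. Origin under its middle. Not needed.
- brass_weight: Brass chassis weight, 60 by 26 by 10 mm. Origin under its middle. Not needed.
- camber_gauge: Aluminium camber gauge, foot 90 by 30 mm, 58 mm high. Origin under its middle. Not needed.
- pliers: Blue-handled steel pliers lying flat, about 157 by 46 mm, 13 mm high. Origin on the table by the pivot. Not needed.
- spare_wheel: Spare wheel lying flat, 46 mm in diameter, 25 mm high. Origin under its middle. Not needed.

How it is judged:
By the outcome, as a careful person would: the job done as asked, in the order asked, and still so for the second after the job is handed in, with the robot touching nothing.
It also fails if it takes over 72 s, if anything falls off the work surface, if the arm or the gripper's body presses on something with over 40 N, if the wrist force passes 120 N, or if a joint passes its speed limit or range.

## Working session

There is one attempt and no reset: what is moved stays moved. The work goes in short steps, Python scripts to look and compute and a tool call to move; the robot and the scene stay as the last step left them, time stands still between calls to the robot, and variables do not carry over. Pictures are saved under pics/ and viewed, at most 12 in all, crops included, and the job is handed in when it is done.

Besides the shell and the picture viewer there is one more tool, called by a JSON object that holds its "fn" and its "kwargs", one argument or row to a line. send_rows: Moves the arm, as the interface text tells. Its arguments: {"type":"object","properties":{"increments":{"type":"array"},"jaw":{"type":"number"}},"required":["increments"]}

```bash
mkdir -p pics
cat > h.py <<'E'
import numpy as np, cv2
from plant import ctrl
def ray(cam,px,cal=None):
    c=cal or ctrl.calibration(cam); K=np.array(c["mtx"]); r,cc=px
    d=np.linalg.inv(K)@[cc,r,1]; d=np.array([d[0],-d[1],-d[2]])
    A=np.array(c["attitude"])
    if A.shape!=(3,3):
        from scipy.spatial.transform import Rotation as R
        A=R.from_euler('xyz',A,degrees=True).as_matrix()
    return np.array(c["eye"]),A@d
def at(cam,px,z,cal=None):
    o,d=ray(cam,px,cal); return o+d*(z-o[2])/d[2]
def tri(c1,p1,c2,p2):
    o1,d1=ray(c1,p1);o2,d2=ray(c2,p2)
    d1/=np.linalg.norm(d1);d2/=np.linalg.norm(d2)
    s=np.linalg.lstsq(np.c_[d1,-d2],o2-o1,rcond=None)[0]
    a=o1+s[0]*d1;b=o2+s[1]*d2
    return (a+b)/2,np.linalg.norm(a-b)
def save(cam,n):
    im=ctrl.snapshot(cam); cv2.imwrite(f"pics/{n}.png",im[:,:,::-1]); return im
E
python3 - <<'E'
from h import *
np.set_printoptions(precision=4,suppress=True)
for c in("top","side"):
    im=save(c,c+"0"); k=ctrl.calibration(c);print(c,k)
    for t in["car","battery","button_top","pit_stand","tool_stand","slot0","slot1","slot2","slim_driver","medium_driver","thick_driver"]:
        r=ctrl.spot_point(t,c); print(t,[(np.round(x["pixel"],1),round(x["conf"],2)) for x in r[:2]])
a=cv2.imread("pics/top0.png");b=cv2.imread("pics/side0.png")
print(ctrl.grasp_offset,ctrl.get_obs())
E
```

```text
top {'mtx': array([[421.6849,   0.    , 315.8109],
       [  0.    , 421.6849, 207.7149],
       [  0.    ,   0.    ,   1.    ]]), 'eye': array([0.3988, 0.0085, 1.0579]), 'attitude': array([ 13.0283,   0.2173, -94.3575])}
car [(array([260.8, 454.3]), 0.61)]
battery [(array([265.3, 461. ]), 0.61), (array([233.6, 307.1]), 0.31)]
button_top []
pit_stand []
tool_stand [(array([239.3, 307.3]), 0.77)]
slot0 [(array([230.3, 327. ]), 0.89), (array([236.3, 284.8]), 0.87)]
slot1 [(array([230.3, 327. ]), 0.89), (array([236.3, 284.8]), 0.87)]
slot2 [(array([230.3, 327. ]), 0.89), (array([236.3, 284.8]), 0.87)]
slim_driver [(array([238., 306.]), 0.63), (array([189.3, 372.8]), 0.6)]
medium_driver [(array([236.3, 327.2]), 0.43)]
thick_driver [(array([242.2, 287.9]), 0.44)]
side {'mtx': array([[374.9789,   0.    , 320.825 ],
       [  0.    , 374.9789, 197.056 ],
       [  0.    ,   0.    ,   1.    ]]), 'eye': array([0.3443, 0.9233, 0.7736]), 'attitude': array([  54.0011,    0.7046, -163.5269])}
car [(array([171.8, 381. ]), 0.83)]
battery [(array([161.6, 384.8]), 0.95), (array([193.1, 361.5]), 0.4)]
[... 241 characters left out ...]
y([195.8, 342.8]), 0.84)]
slot2 [(array([209.7, 336.3]), 0.9), (array([195.8, 342.8]), 0.84)]
slim_driver []
medium_driver []
thick_driver [(array([168.8, 383.6]), 0.54), (array([194., 361.]), 0.32)]
0.0188 {'clock': 1.2, 'joint_pos': array([-52.5347,  20.5445,   0.6808,  -0.0012, -70.133 , -16.5057]), 'qvel': array([-0.0642,  0.0784,  0.0608, -0.0427, -0.0714, -0.1279]), 'tau': array([ -0.0008, -58.24  ,  29.329 ,   7.0028,   0.0123,  -0.0001]), 'tool_pos': array([ 0.2414, -0.6303,  0.2266]), 'orientation': array([-179.9971,    0.002 , -159.0408]), 'force': array([-0.0971, -1.048 , -0.5847]), 'moment': array([-0.0298, -0.0096,  0.0122]), 'gripper_force': 0.0, 'opening': 0.08764078100954639}
```

View pics/top0.png

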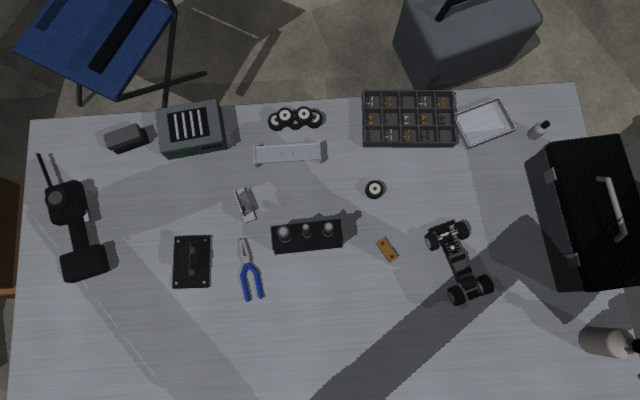

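View pics/side0.png

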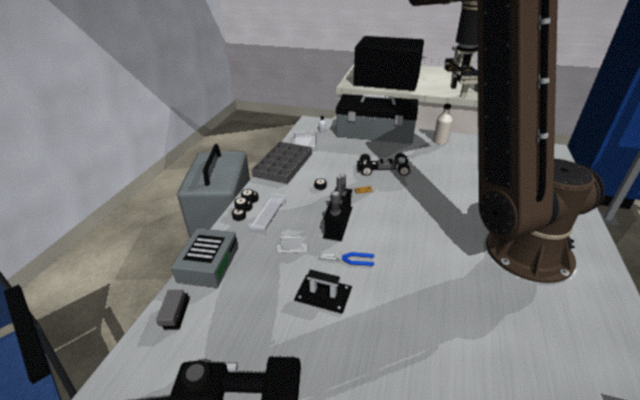

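The top view shows the car at about (row 262, col 460), the tool stand at (237, 306) and the pit stand at (262, 192). The wing, gauge, pliers, brass weight and wheel lie between them. The side view agrees.

Run:
```python
from h import *
np.set_printoptions(precision=4,suppress=True)
ctrl.snapshot("top")
for t,z in(("car",.03),("battery",.036),("tool_stand",.08),("pit_stand",.002),("slim_driver",.15),("brass_weight",.01)):
    for r in ctrl.trace(t,"top")[:2]:
        m=r["mask"].astype(np.uint8); (cx,cy),s,a=cv2.minAreaRect(cv2.findNonZero(m))
        bx=cv2.boxPoints(((cx,cy),s,a)); w=np.array([at("top",(p[1],p[0]),z)[:2] for p in bx])
        e=[w[1]-w[0],w[2]-w[1]]
        print(t,round(r["conf"],2),r["bbox"],"c",w.mean(0),[(round(np.linalg.norm(v),3),round(np.degrees(np.arctan2(v[1],v[0])),1)) for v in e])
print(tri("top",(265.3,461),"side",(161.6,384.8)))
for p in((230.3,327),(236.3,284.8),(233,306)): print(at("top",p,.08)[:2],at("top",p,.15)[:2])
print("pit px",at("top",(262,192),.0)); print(at("top",(239.3,307.3),0))
c=ctrl.calibration("wrist");print(c)
save("wrist","w0")
```

```text
car 0.94 [426.0, 221.1, 494.3, 306.1] c [ 0.4784 -0.3391] [(np.float64(0.116), np.float64(-71.3)), (np.float64(0.197), np.float64(-165.4))]
battery 0.97 [424.5, 219.0, 493.7, 301.0] c [ 0.4788 -0.3374] [(np.float64(0.118), np.float64(-71.5)), (np.float64(0.196), np.float64(-165.7))]
tool_stand 0.98 [268.8, 220.6, 340.8, 252.9] c [0.5586 0.0216] [(np.float64(0.165), np.float64(-88.6)), (np.float64(0.068), np.float64(-179.5))]
pit_stand 0.72 [171.0, 235.3, 208.6, 289.2] c [0.5302 0.3167] [(np.float64(0.094), np.float64(-94.4)), (np.float64(0.132), np.float64(178.9))]
pit_stand 0.18 [234.1, 188.9, 257.3, 220.3] c [0.6657 0.1787] [(np.float64(0.031), np.float64(-72.9)), (np.float64(0.091), np.float64(-162.6))]
brass_weight 0.61 [374.8, 236.5, 398.5, 263.7] c [ 0.5216 -0.1726] [(np.float64(0.03), np.float64(-58.8)), (np.float64(0.061), np.float64(-150.0))]
(array([ 0.4689, -0.3453,  0.0299]), np.float64(0.004765630479033089))
[ 0.5683 -0.0271] [ 0.5562 -0.0246]
[0.5617 0.0727] [0.55   0.0681]
[0.5657 0.0226] [0.5538 0.0216]
pit px [0.5279 0.3135 0.    ]
[0.563  0.0216 0.    ]
{'mtx': array([[336.1467,   0.    , 316.7474],
       [  0.    , 336.1467, 198.7838],
       [  0.    ,   0.    ,   1.    ]]), 'eye': array([ 0.1768, -0.6547,  0.3859]), 'attitude': array([-14.91  ,  -0.0857, 110.9409])}
```

{"fn": "send_rows", "kwargs": {
  "increments": [
    [[0.15,0.15,0,0],[0.35,0.35,0,-0.02],[0.6,0.6,0,-0.04],[0.8,0.85,0,-0.06],[0.95,1.0,0,-0.075],[0.95,1.0,0,-0.075],[0.95,1.0,0,-0.075]]
  ]
}}

```text
clock: 2.48
tool_pos: [0.4316, -0.4302, 0.2266]
orientation: [-180.0, -0.0, -165.4]
force: [0.3, 0.0, -0.1]
opening: 0.0876
gripper_force: 0.0
```

```bash
cat > w.py <<'E'
import sys
from h import *
np.set_printoptions(precision=4,suppress=True)
o=ctrl.get_obs(); print(o["clock"],o["tool_pos"],o["orientation"],o["joint_pos"],o["force"])
c=ctrl.calibration("wrist"); save("wrist",sys.argv[1])
Z=dict(a.split("=") for a in sys.argv[2:])
for t,z in Z.items():
    z=float(z)
    for r in ctrl.spot_point(t,"wrist")[:3]: print(t,np.round(r["pixel"]),round(r["conf"],2),at("wrist",r["pixel"],z,c))
E
python3 w.py w1 battery=.036 car=0 button_top=.028
```

```text
2.475 [ 0.4316 -0.4302  0.2266] [-179.9945   -0.0022 -165.4241] [-26.5552  14.4153  -8.0015   0.0061 -67.5812 -48.8712] [ 0.2765  0.004  -0.1106]
car [226. 373.] 0.94 [ 0.4803 -0.3455  0.    ]
```

View pics/w1.png

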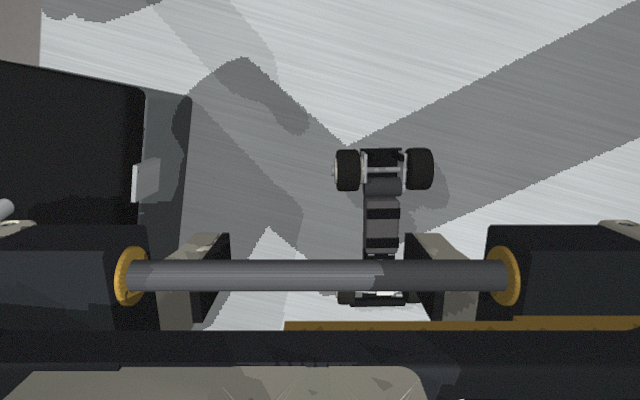

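The wrist view shows the car's near end at (170, 383). The gripper hides the other end, so I'll move outward to see all of it.

{"fn": "send_rows", "kwargs": {
  "increments": [
    [[0.25,0.2,0,0],[0.45,0.45,0,0],[0.45,0.45,0,0],[0.45,0.45,0,0]]
  ]
}}

```text
clock: 3.18
tool_pos: [0.5211, -0.3407, 0.2264]
orientation: [180.0, -0.0, -165.5]
force: [0.5, -0.6, -0.4]
opening: 0.0874
gripper_force: 0.0
```

```bash
python3 w.py w2 battery=.036 car=0 button_top=.028
python3 - <<'E'
from h import *
c=ctrl.calibration("wrist")
for t in("battery","car"):
  for r in ctrl.trace(t,"wrist")[:1]:
    m=r["mask"].astype(np.uint8); (cx,cy),s,a=cv2.minAreaRect(cv2.findNonZero(m))
    bx=cv2.boxPoints(((cx,cy),s,a)); w=np.array([at("wrist",(p[1],p[0]),.03,c)[:2] for p in bx]); e=[w[1]-w[0],w[2]-w[1]]
    print(t,r["bbox"],w.mean(0),[(np.linalg.norm(v),np.degrees(np.arctan2(v[1],v[0]))) for v in e])
im=cv2.imread("pics/w2.png")[:260,200:460]; cv2.imwrite("pics/w2c.png",cv2.resize(im,None,fx=2.3,fy=2.3,interpolation=cv2.INTER_CUBIC))
E
```

```text
3.175 [ 0.5211 -0.3407  0.2264] [ 179.9916   -0.0294 -165.48  ] [-15.2258  15.6799  -6.3122   0.0078 -68.0376 -60.2572] [ 0.4896 -0.603  -0.3541]
battery [129. 323.] 0.64 [ 0.4711 -0.3456  0.036 ]
car [131. 323.] 0.79 [ 0.4753 -0.3444  0.    ]
battery [270.2, 37.0, 380.6, 221.6] [ 0.47702612 -0.34551498] [(np.float64(0.10575491062510223), np.float64(104.40512601445683)), (np.float64(0.191500536324252), np.float64(17.02895901332635))]
car [266.7, 36.1, 380.4, 221.7] [ 0.47671883 -0.34193413] [(np.float64(0.10787472961006306), np.float64(106.15476315431313)), (np.float64(0.19175682395006408), np.float64(19.15930659330071))]
```

View pics/w2c.png

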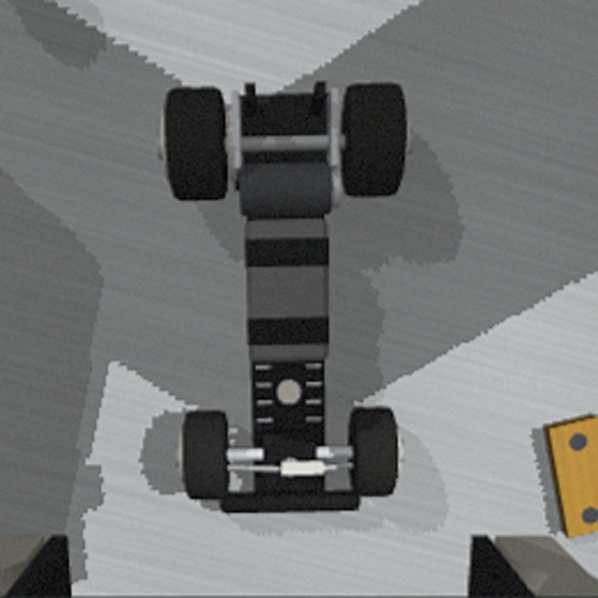

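The car's front (button and smaller wheels) is towards +x. The button is at crop (391, 288) and the battery spans rows 217–358, cols 247–328.

Run:
```python
from h import *
np.set_printoptions(precision=4,suppress=True)
c=ctrl.calibration("wrist")
f=lambda r,cc,z: at("wrist",(r/2.3-.3,200+cc/2.3-.3),z,c)
btn=f(391,288,.028); bat=f(288,287.5,.036)
rear=f(217,287.5,.036);fr=f(359,288,.036)
L=f(288,247.5,.036);R=f(288,328,.036)
print(btn,bat,rear,fr,np.linalg.norm(fr-rear),np.linalg.norm(L-R))
# wheel axle lines: left/right tyre centres front/back
for a,b in((btn,bat),(fr,rear)):
    v=a-b; print(np.degrees(np.arctan2(v[1],v[0])),np.hypot(*v[:2]))
P=[f(143,195,.046),f(140,375,.046),f(452,206,.046),f(452,374,.046)]
v=(P[2]+P[3]-P[0]-P[1])/2; print(P, np.degrees(np.arctan2(v[1],v[0])))
u=P[1]-P[0];print(np.degrees(np.arctan2(u[1],u[0]))-90)
u=P[3]-P[2];print(np.degrees(np.arctan2(u[1],u[0]))-90)
```

```text
[ 0.5123 -0.3334  0.028 ] [ 0.4665 -0.3459  0.036 ] [ 0.4374 -0.3536  0.036 ] [ 0.4968 -0.3377  0.036 ] 0.06148384621413912 0.035633054070529864
15.269551578583728 0.047526784880373034
14.964753372266685 0.06148384621413912
[array([ 0.4193, -0.3979,  0.046 ]), array([ 0.3998, -0.3266,  0.046 ]), array([ 0.5457, -0.3636,  0.046 ]), array([ 0.5268, -0.2897,  0.046 ])] 15.7021512166806
15.306060274406974
14.384972642420067
```

{"fn": "send_rows", "kwargs": {
  "increments": [
    [[-0.12,-0.01,0,0.007],[-0.25,-0.02,-0.2,0.007],[-0.25,-0.02,-0.45,0.007],[-0.25,-0.02,-0.7,0.007],[-0.25,-0.02,-0.9,0.007],[-0.25,-0.02,-1.0,0.007],[-0.25,-0.02,-1.0,0.007],[-0.25,-0.02,-1.0,0.007]]
  ]
}}

```text
clock: 4.47
tool_pos: [0.472, -0.3449, 0.0276]
orientation: [-179.9, 0.1, -164.9]
force: [0.0, -0.2, 0.9]
opening: 0.0874
gripper_force: 0.0
```

{"fn": "send_rows", "kwargs": {
  "increments": [
    [[0,0,-0.05,0],[0,0,-0.085,0],[0,0,-0.085,0],[0,0,-0.085,0]]
  ]
}}

```text
clock: 4.97
tool_pos: [0.4715, -0.3444, 0.0096]
orientation: [-180.0, -0.0, -164.9]
force: [-1.4, -0.3, 0.3]
opening: 0.0875
gripper_force: 0.0
```

{"fn": "send_rows", "kwargs": {
  "increments": [
    [[0,0,0,0],[0,0,0,0],[0,0,0,0],[0,0,0,0],[0,0,0,0],[0,0,0,0],[0,0,0,0],[0,0,0,0]]
  ],
  "jaw": 0
}}

```text
clock: 5.98
tool_pos: [0.4714, -0.3444, 0.0096]
orientation: [-180.0, -0.0, -164.9]
force: [-0.6, -0.5, -1.2]
opening: 0.036
gripper_force: 30.0
```

{"fn": "send_rows", "kwargs": {
  "increments": [
    [[0,0,0.04,0],[0,0,0.12,0],[0,0,0.28,0],[0,0,0.46,0],[0,0,0.64,0],[0,0,0.8,0],[0,0,0.92,0],[0,0,1.0,0],[0,0,1.0,0],[0,0,1.0,0]]
  ]
}}

```text
clock: 7.22
tool_pos: [0.4708, -0.3439, 0.2085]
orientation: [179.9, -0.1, -164.9]
force: [-0.1, 0.5, -5.4]
opening: 0.0358
gripper_force: 30.0
```

{"fn": "send_rows", "kwargs": {
  "increments": [
    [[0,0.05,0.07,0],[0,0.15,0.15,-0.02],[0,0.3,0.22,-0.04],[0.03,0.45,0.27,-0.06],[0.06,0.6,0.27,-0.08],[0.08,0.75,0.27,-0.1],[0.1,0.9,0.27,-0.12],[0.1,1.0,0.27,-0.14]]
  ]
}}

```text
clock: 8.22
tool_pos: [0.4913, -0.1426, 0.2639]
orientation: [180.0, -0.0, -176.9]
force: [0.2, -0.3, -5.4]
opening: 0.0356
gripper_force: 30.0
```

{"fn": "send_rows", "kwargs": {
  "increments": [
    [[0,0.15,0,-0.01],[0,0.3,0,-0.02],[0,0.45,0,-0.03],[0,0.6,0,-0.045],[0,0.75,0,-0.045],[0,0.9,0,-0.045],[0,1.0,0,-0.045],[0,1.0,0,-0.045]]
  ]
}}

```text
clock: 9.22
tool_pos: [0.4911, 0.0571, 0.2638]
orientation: [180.0, -0.0, 179.3]
force: [-0.4, -0.2, -4.8]
opening: 0.0358
gripper_force: 30.0
```

{"fn": "send_rows", "kwargs": {
  "increments": [
    [[0,0.15,0,0],[0,0.3,0,0],[0,0.4,0,0],[0,0.5,0,0],[0,0.5,0,0],[0,0.5,0,0]]
  ]
}}

```text
clock: 9.98
tool_pos: [0.4913, 0.1555, 0.2635]
orientation: [-180.0, -0.0, 179.2]
force: [0.2, -0.1, -4.3]
opening: 0.036
gripper_force: 30.0
```

```bash
python3 w.py w3 pit_stand=0
python3 - <<'E'
from h import *
save("top","top3");save("side","side3")
a=cv2.imread("pics/w3.png");b=cv2.imread("pics/top3.png")[150:350,130:430];d=cv2.imread("pics/side3.png")[100:330,200:500]
b=cv2.resize(b,(400,267));d=cv2.resize(d,(400,267))
cv2.imwrite("pics/m3.png",cv2.resize(np.vstack([cv2.resize(a,(533,333)),cv2.resize(np.hstack([b,d]),(533,178))]),None,fx=1.15,fy=1.15))
E
```

```text
9.975 [0.4913 0.1555 0.2635] [-179.9775   -0.0177  179.2218] [  39.4138    4.041   -15.8067    0.0061  -70.1803 -130.194 ] [ 0.2014 -0.1019 -4.2589]
pit_stand [197. 439.] 0.84 [0.5341 0.3145 0.    ]
```

View pics/m3.png

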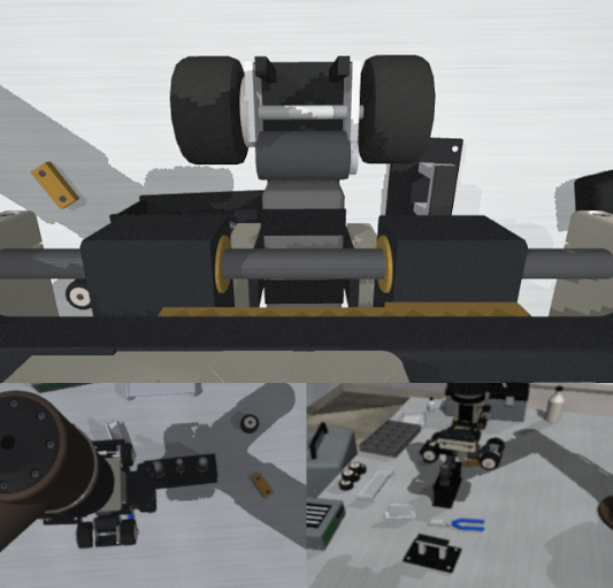

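The car is held level. The wrist view shows the pit stand at about full-image (197, 440), partly hidden by the car, so I'll shift for a clear view.

{"fn": "send_rows", "kwargs": {
  "increments": [
    [[0.15,-0.08,0,0],[0.35,-0.18,0,0],[0.55,-0.3,0,0],[0.6,-0.3,0,0],[0.6,-0.3,0,0],[0.6,-0.3,0,0]]
  ]
}}

```text
clock: 10.92
tool_pos: [0.6107, 0.0959, 0.2636]
orientation: [180.0, -0.0, 179.2]
force: [0.0, -0.1, -4.8]
opening: 0.0358
gripper_force: 30.0
```

```bash
python3 w.py w4 pit_stand=0
python3 - <<'E'
from h import *
c=ctrl.calibration("wrist"); print(c)
for r in ctrl.trace("pit_stand","wrist")[:2]: print(r["conf"],r["bbox"])
im=cv2.imread("pics/w4.png")[0:220,420:620]; cv2.imwrite("pics/w4c.png",cv2.resize(im,None,fx=2.7,fy=2.7,interpolation=cv2.INTER_CUBIC))
E
```

```text
10.925 [0.6107 0.0959 0.2636] [179.993   -0.0169 179.2303] [  26.9898   14.0485   -3.6194   -0.0147  -72.3438 -117.755 ] [ 0.0269 -0.1227 -4.7637]
pit_stand [ 99. 497.] 0.78 [0.5318 0.3153 0.    ]
{'mtx': array([[336.14673417,   0.        , 316.74736055],
       [  0.        , 336.14673417, 198.78378509],
       [  0.        ,   0.        ,   1.        ]]), 'eye': array([0.54150172, 0.09737841, 0.42337439]), 'attitude': array([-14.9051349 ,  -0.0900435 ,  89.24855994])}
0.59 [453.6, 38.3, 552.9, 152.3]
```

View pics/w4c.png

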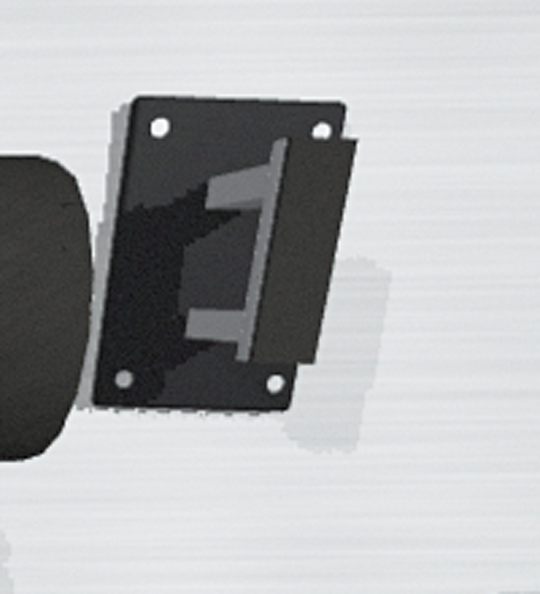

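The pit stand is fully visible. Pad corners are at crop (139, 288), (141, 357), (362, 250) and (363, 314), with foot corners around them.

Run:
```python
from h import *
np.set_printoptions(precision=4,suppress=True)
c=ctrl.calibration("wrist")
f=lambda r,cc,z: at("wrist",(r/2.7-.3,420+cc/2.7-.3),z,c)[:2]
for n,z,P in(("pad",.07,[(139,288),(141,357),(363,314),(362,250)]),("foot",.006,[(97,133),(103,347),(409,290),(405,93)]),("holes",.006,[(127,160),(131,322),(383,276),(379,124)])):
    w=np.array([f(*p,z) for p in P]); e=w-np.roll(w,1,0); a=[np.degrees(np.arctan2(v[1],v[0])) for v in e]
    print(n,w.mean(0),np.linalg.norm(e,axis=1),a)
```

```text
pad [0.5296 0.314 ] [0.0793 0.0251 0.079  0.0246] [np.float64(177.91022046712786), np.float64(87.7368387438928), np.float64(-2.402864401318442), np.float64(-91.63182602934654)]
foot [0.5291 0.3153] [0.1294 0.0908 0.129  0.0907] [np.float64(177.81000391561562), np.float64(87.80436051663219), np.float64(-2.2217056474588723), np.float64(-91.91344472688805)]
holes [0.5289 0.3175] [0.106  0.0692 0.1062 0.0696] [np.float64(177.50631438845969), np.float64(87.96641761938724), np.float64(-2.3117027081076644), np.float64(-92.24053812760344)]
```

Run:
```python
from h import *
np.set_printoptions(precision=4,suppress=True,linewidth=200)
c=ctrl.calibration("wrist"); o=ctrl.get_obs(); print(o["tool_pos"])
g=cv2.cvtColor(cv2.imread("pics/w4.png"),cv2.COLOR_BGR2GRAY).astype(int)
for r in(198,203,208): print(r,g[r,262:290],g[r,345:375])
print(g[180:235,317])
for p in((203,274),(203,360)): print(at("wrist",p,o["tool_pos"][2]+.0264,c))
```

```text
[0.6108 0.0962 0.2641]
198 [233 232 232 231 232 233 232 232 231 232 232 233 235 229 136  69  74  79  83  80  78  81  77  83  79  78  81  78] [ 83  85  79  83  84  81  86  83  80  75  68  62 102 133 136 134 136 135 137 124 160 164 163 163 158 159 160 169 187 191]
203 [230 230 230 229 228 231 230 230 230 230 232 224 136  97  98 102 104 104 103 100 105 101 100 102  99 101 105 100] [ 99 104 101 101 100 100 101 102 100  98  95  87  84  68 105 147 135 133 132 135 111 153 165 161 165 162 156 160 163 165]
208 [231 232 230 230 231 231 231 230 231 232 235 185 104  92  98 102 100 103 104 100 104 105 101 108 105 103 103 104] [103 102 103 104 103 106 104 104 103  97  93  90  83  74  73 146 161 159 160 159 159 161 125 156 165 163 159 156 158 161]
[ 84  81  75  68  67  63  59  51  70  79  83  91  95  96  93  93  95  98 110 133 145 151 151 153 153 153 158 153 154 157 158 120 100 101 103 100 104  89  52  28  30  25  33  33  33  31  33  33  28
  31  35  33  30  33  31]
[0.5785 0.0796 0.2905]
[0.579  0.1149 0.2905]
```

Run:
```python
from h import *
c=ctrl.calibration("wrist"); o=ctrl.get_obs()
for r in(188,192,197.5,211,218.3): print(r,at("wrist",(r,317),o["tool_pos"][2]+.0264,c))
c2=None
g=cv2.cvtColor(cv2.imread("pics/w2.png"),cv2.COLOR_BGR2GRAY).astype(int); print(g[88:165,325])
```

```text
188 [0.57244013 0.09731409 0.29052618]
192 [0.57411049 0.09729263 0.29052618]
197.5 [0.57642451 0.09726289 0.29052618]
211 [0.58219071 0.0971888  0.29052618]
218.3 [0.58536093 0.09714807 0.29052618]
[44 42 41 36 35 31 27 60 75 80 78 80 81 80 81 53 33 23 29 24 28 26 30 30
 23 20 25 38 76 83 80 78 80 78 79 80 79 80 74 79 77 78 76 76 78 79 75 77
 75 69 40 31 21 22 28 18 24 27 25 23 21 35 74 78 75 78 79 71 57 32 25 20
 22 29 25 23 28]
```

{"fn": "send_rows", "kwargs": {
  "increments": [
    [[-0.06,0.15,0,0],[-0.15,0.35,0,-0.005],[-0.25,0.55,0,-0.01],[-0.35,0.75,0,-0.017],[-0.43,0.93,0,-0.017],[-0.43,1.0,0,-0.017],[-0.43,1.0,0,-0.017]]
  ]
}}

```text
clock: 11.95
tool_pos: [0.5251, 0.2967, 0.2638]
orientation: [180.0, 0.0, 177.9]
force: [0.4, 0.3, -4.7]
opening: 0.0358
gripper_force: 30.0
```

{"fn": "send_rows", "kwargs": {
  "increments": [
    [[0,0.09,-0.05,0],[0,0.09,-0.15,0],[0,0.09,-0.35,0],[0,0.09,-0.55,0],[0,0.09,-0.7,0],[0,0.09,-0.82,0],[0,0.09,-0.86,0],[0,0.09,-0.86,0],[0,0.09,-0.86,0]]
  ]
}}

```text
clock: 13.08
tool_pos: [0.5262, 0.3142, 0.0927]
orientation: [179.9, 0.1, 177.8]
force: [-0.6, 0.3, -4.2]
opening: 0.036
gripper_force: 30.0
```

```bash
python3 w.py w5
python3 - <<'E'
from h import *
for n in("side","top"):
    save(n,n+"5"); r=ctrl.trace("pit_stand",n)
    print(n,[(x["bbox"],x["conf"]) for x in r[:1]])
b=cv2.imread("pics/side5.png")[210:330,240:400];a=cv2.imread("pics/w5.png")
cv2.imwrite("pics/m5.png",np.hstack([cv2.resize(b,(400,300),interpolation=cv2.INTER_CUBIC),cv2.resize(a,(400,300))]))
E
```

```text
13.075 [0.5262 0.3142 0.0927] [179.9256   0.0826 177.7563] [  49.0926   21.289   -17.215     0.0231  -51.3864 -141.3506] [-0.6415  0.2514 -4.1574]
side [([292.0, 277.8, 351.8, 317.1], 0.65)]
top [([187.6, 236.5, 209.5, 284.6], 0.47)]
```

View pics/m5.png

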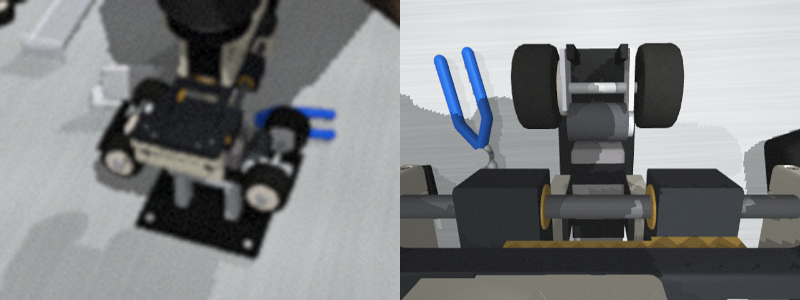

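The car hangs level over the pad, with nothing in the way in either view. I'll go down slowly.

{"fn": "send_rows", "kwargs": {
  "increments": [
    [[0,0,-0.03,0],[0,0,-0.06,0],[0,0,-0.08,0],[0,0,-0.08,0],[0,0,-0.08,0]]
  ]
}}

```text
clock: 13.95
tool_pos: [0.5255, 0.3138, 0.0756]
orientation: [180.0, 0.0, 177.8]
force: [0.2, 0.5, -4.9]
opening: 0.0361
gripper_force: 30.0
```

{"fn": "send_rows", "kwargs": {
  "increments": [
    [[-0.005,0.004,-0.005,0],[-0.005,0.004,-0.01,0],[-0.005,0.004,-0.015,0],[-0.005,0.004,-0.02,0],[-0.005,0.004,-0.02,0],[-0.005,0.004,-0.02,0]]
  ]
}}

```text
clock: 14.7
tool_pos: [0.5245, 0.3145, 0.0716]
orientation: [-180.0, 0.0, 177.8]
force: [-0.5, -0.2, -5.3]
opening: 0.0357
gripper_force: 30.0
```

{"fn": "send_rows", "kwargs": {
  "increments": [
    [[0,0,-0.003,0],[0,0,-0.005,0],[0,0,-0.006,0],[0,0,-0.006,0],[0,0,-0.006,0]]
  ]
}}

```text
clock: 15.32
tool_pos: [0.5244, 0.3145, 0.0706]
orientation: [180.0, 0.0, 177.8]
force: [-2.2, -1.1, 0.3]
opening: 0.0359
gripper_force: 30.0
```

The weight is now on the pad, as the vertical force went from -5 N to about 0. I'll release and rise.

{"fn": "send_rows", "kwargs": {
  "increments": [
    [[0,0,0,0],[0,0,0,0],[0,0,0,0],[0,0,0,0],[0,0,0,0]]
  ],
  "jaw": 0.8
}}

```text
clock: 15.95
tool_pos: [0.5245, 0.3145, 0.0704]
orientation: [180.0, 0.0, 177.8]
force: [-0.1, 0.5, -0.7]
opening: 0.0697
gripper_force: 0.0
```

{"fn": "send_rows", "kwargs": {
  "increments": [
    [[0,0,0.05,0],[0,0,0.15,0],[0,0,0.35,0],[0,0,0.6,0],[0,0,0.8,0],[0.1,0,0.9,0],[0.25,0,1.0,0],[0.35,0,1.0,0],[0.35,0,1.0,0],[0.35,0,1.0,0]]
  ]
}}

```text
clock: 17.2
tool_pos: [0.594, 0.3143, 0.2704]
orientation: [-180.0, -0.0, 177.7]
force: [-0.1, 0.0, -0.7]
opening: 0.0701
gripper_force: 0.0
```

```bash
python3 w.py w6 button_top=.089 battery=.097
python3 - <<'E'
from h import *
im=cv2.imread("pics/w6.png")[0:230,210:430]; im=cv2.resize(im,None,fx=2.5,fy=2.5,interpolation=cv2.INTER_CUBIC)
save("side","side6"); b=cv2.imread("pics/side6.png")[210:330,240:340]
cv2.imwrite("pics/m6.png",np.hstack([im,cv2.resize(b,(250,575))]))
E
```

```text
17.2 [0.594  0.3143 0.2704] [-179.9896   -0.0207  177.7451] [  44.4622   19.0279    4.1508   -0.0083  -75.1446 -136.715 ] [-0.1135  0.0373 -0.66  ]
button_top [153. 314.] 0.49 [0.5671 0.3128 0.089 ]
battery [109. 314.] 0.79 [0.5245 0.3156 0.097 ]
```

View pics/m6.png

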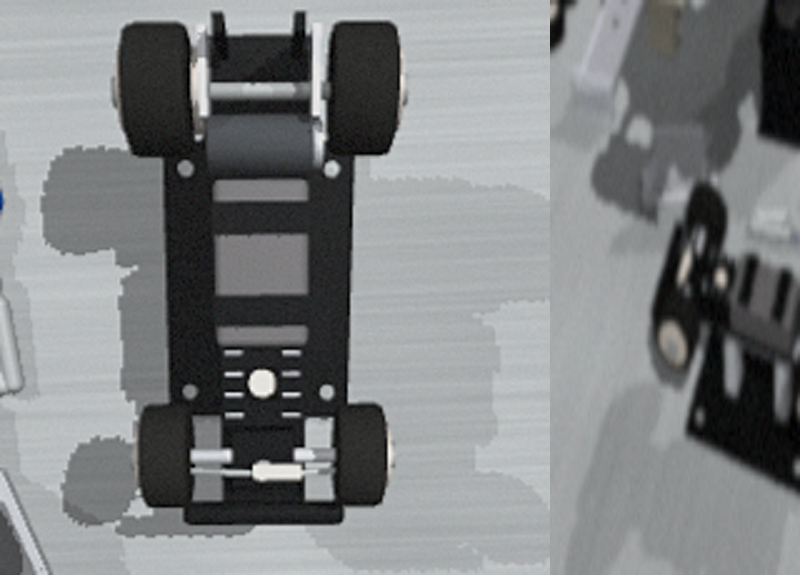

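The car sits level and centred on the stand. The button is at crop (383, 262), which is full-image (153, 314) and gives about (0.567, 0.313), as expected. Next I'll look at the drivers.

{"fn": "send_rows", "kwargs": {
  "increments": [
    [[0.05,-0.15,0.05,0],[0.1,-0.4,0.1,0],[0.15,-0.65,0.15,0],[0.15,-0.9,0.15,0],[0.15,-1.0,0.15,0]]
  ]
}}

```text
clock: 18.02
tool_pos: [0.6241, 0.1122, 0.301]
orientation: [180.0, 0.0, 177.7]
force: [-0.1, -0.7, 0.2]
opening: 0.0702
gripper_force: 0.0
```

{"fn": "send_rows", "kwargs": {
  "increments": [
    [[0.05,-0.2,0,0],[0.1,-0.4,0,0],[0.1,-0.45,0,0],[0.1,-0.45,0,0],[0.1,-0.45,0,0]]
  ]
}}

```text
clock: 18.65
tool_pos: [0.6443, 0.0256, 0.3004]
orientation: [180.0, 0.0, 177.8]
force: [-0.1, -0.2, 0.2]
opening: 0.0701
gripper_force: 0.0
```

```bash
python3 w.py w7 slot0=.08 tool_stand=0 slim_driver=.012 medium_driver=.012 thick_driver=.012
python3 - <<'E'
from h import *
im=cv2.imread("pics/w7.png")[0:240,160:480]; cv2.imwrite("pics/w7c.png",cv2.resize(im,None,fx=2.5,fy=2.5,interpolation=cv2.INTER_CUBIC))
E
```

```text
18.65 [0.6443 0.0256 0.3004] [179.9853   0.0085 177.808 ] [  19.5696   15.6958    3.3071   -0.0107  -77.5979 -111.7592] [-0.0903 -0.185   0.2273]
slot0 [103. 265.] 0.83 [ 0.5659 -0.0268  0.08  ]
slot0 [100. 310.] 0.8 [0.5654 0.0223 0.08  ]
slot0 [ 95. 354.] 0.7 [0.5612 0.0696 0.08  ]
tool_stand [100. 309.] 0.71 [0.5635 0.0198 0.    ]
slim_driver [ 98. 312.] 0.86 [0.561  0.0242 0.012 ]
slim_driver [173. 423.] 0.2 [0.6638 0.1701 0.012 ]
medium_driver [106. 272.] 0.59 [ 0.5691 -0.0279  0.012 ]
thick_driver [ 98. 353.] 0.62 [0.5632 0.0761 0.012 ]
thick_driver [ 98. 309.] 0.4 [0.5613 0.02   0.012 ]
```

View pics/w7c.png

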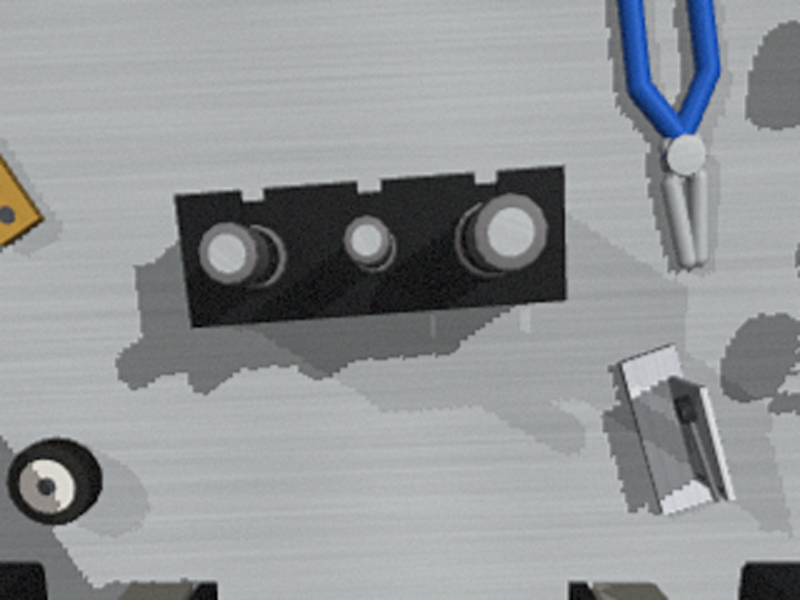

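The slim driver is in the middle slot, its top at crop (240, 367), and the slots open towards the robot. The stand's top corners are at crop (196, 176), (166, 564), (299, 566) and (326, 191).

Run:
```python
from h import *
np.set_printoptions(precision=4,suppress=True)
c=ctrl.calibration("wrist")
f=lambda r,cc,z: at("wrist",(r/2.5-.3,160+cc/2.5-.3),z,c)[:2]
w=np.array([f(*p,.08) for p in[(196,176),(166,564),(299,566),(326,191)]]);e=w-np.roll(w,1,0)
print(w.mean(0),np.linalg.norm(e,axis=1),[np.degrees(np.arctan2(v[1],v[0])) for v in e])
print("slim top",f(240,367,.175),"med",f(251,229,.15),"thick",f(231,510,.15),"notch",f(183,369,.08))
```

```text
[0.5639 0.0208] [0.0545 0.1654 0.0549 0.1661] [np.float64(-179.01541581673058), np.float64(91.94731572734598), np.float64(1.6986108197543357), np.float64(-88.1955997014454)]
slim top [0.5642 0.0206] med [ 0.5651 -0.029 ] thick [0.5621 0.0704] notch [0.5374 0.02  ]
```

{"fn": "send_rows", "kwargs": {
  "increments": [
    [[-0.05,0,0,0.08],[-0.1,0,0,0.18],[-0.16,-0.01,0,0.29],[-0.22,-0.01,0,0.4],[-0.28,-0.01,0,0.51],[-0.34,-0.02,0,0.62],[-0.4,-0.025,0,0.73],[-0.4,-0.025,0,0.84],[-0.4,-0.025,0,0.94],[-0.4,-0.025,0,1.0],[-0.4,-0.025,0,1.0]]
  ]
}}

```text
clock: 20.32
tool_pos: [0.5644, 0.0196, 0.3005]
orientation: [-180.0, 0.0, -96.3]
force: [-1.1, 0.7, 0.3]
opening: 0.0702
gripper_force: 0.0
```

{"fn": "send_rows", "kwargs": {
  "increments": [
    [[0,0,-0.1,0.05],[0,0,-0.25,0.094],[0,0,-0.35,0.094],[0,0,-0.4,0.094],[0,0,-0.4,0.094],[0,0,-0.4,0.094]]
  ]
}}

```text
clock: 21.08
tool_pos: [0.565, 0.0196, 0.2213]
orientation: [-179.9, 0.0, -88.2]
force: [0.2, -0.0, 0.0]
opening: 0.0702
gripper_force: 0.0
```

{"fn": "send_rows", "kwargs": {
  "increments": [
    [[-0.004,0.005,-0.1,0],[-0.004,0.005,-0.25,0],[-0.004,0.005,-0.4,0],[-0.004,0.005,-0.48,0],[-0.004,0.005,-0.505,0],[-0.004,0.005,-0.505,0],[-0.004,0.005,-0.505,0]]
  ]
}}

```text
clock: 21.95
tool_pos: [0.5644, 0.0206, 0.1205]
orientation: [-179.9, 0.0, -88.2]
force: [-0.6, 0.1, 0.5]
opening: 0.0701
gripper_force: 0.0
```

{"fn": "send_rows", "kwargs": {
  "increments": [
    [[0,0,0,0],[0,0,0,0],[0,0,0,0],[0,0,0,0],[0,0,0,0],[0,0,0,0],[0,0,0,0],[0,0,0,0],[0,0,0,0]]
  ],
  "jaw": 0
}}

```text
clock: 23.08
tool_pos: [0.5636, 0.0205, 0.1193]
orientation: [180.0, 0.0, -88.2]
force: [1.0, -0.2, -0.6]
opening: 0.0156
gripper_force: 30.0
```

{"fn": "send_rows", "kwargs": {
  "increments": [
    [[0,0,0.04,0],[0,0,0.12,0],[0,0,0.25,0],[0,0,0.4,0],[0,0,0.55,0],[0,0,0.7,0],[0,0,0.82,0],[0,0,0.87,0],[0,0,0.87,0]]
  ]
}}

```text
clock: 24.2
tool_pos: [0.5637, 0.0206, 0.2941]
orientation: [-179.9, 0.0, -88.2]
force: [-0.7, 0.2, -1.1]
opening: 0.0154
gripper_force: 30.0
```

{"fn": "send_rows", "kwargs": {
  "increments": [
    [[0,0.08,0,0],[0,0.25,0,0],[0,0.45,0,0],[0.005,0.65,0,0],[0.01,0.85,0,0],[0.015,1.0,0,0]]
  ]
}}

```text
clock: 24.95
tool_pos: [0.5659, 0.2228, 0.2919]
orientation: [179.9, -0.1, -88.2]
force: [0.6, -0.8, -1.2]
opening: 0.0155
gripper_force: 30.0
```

{"fn": "send_rows", "kwargs": {
  "increments": [
    [[0,0.15,0,0],[0,0.3,-0.05,0],[0,0.42,-0.15,0],[0,0.462,-0.25,0],[0,0.462,-0.33,0],[0,0.462,-0.33,0],[0,0.462,-0.33,0]]
  ]
}}

```text
clock: 25.82
tool_pos: [0.567, 0.3126, 0.2279]
orientation: [-180.0, 0.0, -88.2]
force: [-0.3, 0.2, 0.5]
opening: 0.0157
gripper_force: 30.0
```

```bash
python3 w.py w8 button_top=.089 slim_driver=.12
python3 - <<'E'
from h import *
save("side","side8")
for t in("button_top","slim_driver"): print(t,[(x["pixel"],x["conf"]) for x in ctrl.spot_point(t,"side")[:2]])
c=ctrl.calibration("side"); o=ctrl.get_obs(); p=o["tool_pos"]-[0,0,.1073]
from scipy.spatial.transform import Rotation as R
A=R.from_euler('xyz',c["attitude"],degrees=True).as_matrix()
for q in(p,[.5668,.313,.089]):
    v=A.T@(np.array(q)-c["eye"]); u=np.array(c["mtx"])@[v[0],-v[1],-v[2]]; print("proj",u[1]/u[2],u[0]/u[2])
a=cv2.imread("pics/w8.png");b=cv2.imread("pics/side8.png")[200:320,260:380]
cv2.imwrite("pics/m8.png",np.hstack([cv2.resize(b,(400,400),interpolation=cv2.INTER_CUBIC),a[:,120:520]]))
E
```

```text
25.825 [0.567  0.3126 0.2279] [-179.9577    0.0097  -88.2466] [ 46.1109  17.9081  -2.9913   0.0243 -69.0636 -44.3662] [-0.3167  0.2475  0.4969]
button_top [189. 317.] 0.56 [0.5668 0.3149 0.089 ]
slim_driver [196. 319.] 0.76 [0.5652 0.3127 0.12  ]
button_top []
slim_driver [([257.1, 309.3], 0.7), ([205.6, 336.8], 0.31)]
proj 257.88373645115735 307.526810327624
proj 267.0827929892883 307.93885302823287
```

View pics/m8.png

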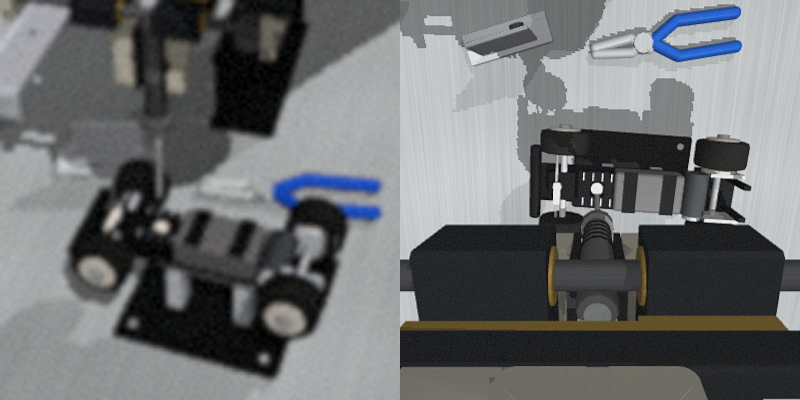

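The driver hangs upright with its tip about 30 mm above the white button, seen at full-image (189, 317). The side projection agrees, so I'll go down.

{"fn": "send_rows", "kwargs": {
  "increments": [
    [[0,0.005,-0.03,0],[0,0.005,-0.08,0],[0,0.005,-0.12,0],[0,0.005,-0.14,0],[0,0.005,-0.14,0],[0,0.005,-0.14,0]]
  ]
}}

```text
clock: 26.88
tool_pos: [0.5668, 0.314, 0.1996]
orientation: [-180.0, 0.0, -88.2]
force: [-0.6, 0.5, -0.9]
opening: 0.0155
gripper_force: 30.0
```

{"fn": "send_rows", "kwargs": {
  "increments": [
    [[0,0,-0.005,0],[0,0,-0.01,0],[0,0,-0.015,0],[0,0,-0.02,0],[0,0,-0.02,0]]
  ]
}}

```text
clock: 27.5
tool_pos: [0.5667, 0.3139, 0.1955]
orientation: [-180.0, 0.0, -88.2]
force: [-0.0, 0.2, 0.7]
opening: 0.0153
gripper_force: 30.0
```

{"fn": "send_rows", "kwargs": {
  "increments": [
    [[0,0,-0.004,0],[0,0,-0.008,0],[0,0,-0.01,0],[0,0,-0.01,0],[0,0,-0.01,0]]
  ]
}}

```text
clock: 28.12
tool_pos: [0.5667, 0.3139, 0.1935]
orientation: [-180.0, 0.0, -88.2]
force: [-0.1, -0.1, 1.7]
opening: 0.0153
gripper_force: 30.0
```

{"fn": "send_rows", "kwargs": {
  "increments": [
    [[0,0,-0.002,0],[0,0,-0.004,0],[0,0,-0.004,0],[0,0,-0.004,0]]
  ]
}}

```text
clock: 28.62
tool_pos: [0.5668, 0.3139, 0.1931]
orientation: [-180.0, 0.0, -88.2]
force: [-1.2, -0.5, 6.1]
opening: 0.0153
gripper_force: 30.0
```

{"fn": "send_rows", "kwargs": {
  "increments": [
    [[0,0,-0.001,0],[0,0,-0.002,0],[0,0,-0.002,0]]
  ]
}}

```text
clock: 29.0
tool_pos: [0.5669, 0.314, 0.1931]
orientation: [-179.9, 0.0, -88.2]
force: [-2.1, -1.0, 7.4]
opening: 0.0152
gripper_force: 30.0
```

The button is fully in, since the force is above 7 N and the tool has stopped moving. Now up and back to the slot.

{"fn": "send_rows", "kwargs": {
  "increments": [
    [[0,0,0.01,0],[0,0,0.03,0],[0,0,0.1,0],[0,0,0.2,0],[0,0,0.35,0],[0,0,0.46,0],[0,0,0.485,0],[0,0,0.485,0]]
  ]
}}

```text
clock: 30.0
tool_pos: [0.5664, 0.3139, 0.2889]
orientation: [180.0, 0.0, -88.2]
force: [-0.4, 0.6, -0.8]
opening: 0.0156
gripper_force: 30.0
```

{"fn": "send_rows", "kwargs": {
  "increments": [
    [[0,-0.08,0,0],[0,-0.25,0,0],[0,-0.45,0,0],[-0.005,-0.65,0,0],[-0.01,-0.85,0,0],[-0.015,-1.0,0,0]]
  ]
}}

```text
clock: 30.75
tool_pos: [0.5628, 0.1115, 0.2884]
orientation: [179.9, -0.0, -88.3]
force: [0.8, 0.3, 0.1]
opening: 0.0155
gripper_force: 30.0
```

{"fn": "send_rows", "kwargs": {
  "increments": [
    [[0,-0.15,0,0],[0,-0.3,0,0],[0,-0.42,0,0],[0,-0.465,-0.05,0],[0,-0.465,-0.12,0],[0,-0.465,-0.17,0],[0,-0.465,-0.17,0],[0,-0.465,-0.17,0]]
  ]
}}

```text
clock: 31.75
tool_pos: [0.5639, 0.0214, 0.2553]
orientation: [-180.0, -0.0, -88.2]
force: [0.6, 0.4, -0.3]
opening: 0.0154
gripper_force: 30.0
```

```bash
python3 w.py w9 button_top=.089
python3 - <<'E'
from h import *
save("side","side9");save("top","top9")
for t in("slim_driver","slot1"): print(t,[(x["pixel"],x["conf"]) for x in ctrl.spot_point(t,"side")[:2]])
from scipy.spatial.transform import Rotation as R
o=ctrl.get_obs()
c=ctrl.calibration("side");A=R.from_euler('xyz',c["attitude"],degrees=True).as_matrix()
for q in(o["tool_pos"]-[0,0,.1073],[.564,.0207,.08]):
    v=A.T@(np.array(q)-c["eye"]); u=np.array(c["mtx"])@[v[0],-v[1],-v[2]]; print("proj",u[1]/u[2],u[0]/u[2])
E
```

```text
31.75 [0.5639 0.0214 0.2553] [-179.9892   -0.0108  -88.1754] [ 22.0535   9.1128 -11.0126   0.0148 -69.8682 -20.234 ] [ 0.5781  0.3533 -0.2824]
slim_driver []
slot1 [([193.0, 343.7], 0.82), ([204.2, 334.9], 0.81)]
proj 183.75048396091472 338.66312650250796
proj 202.0055323137477 338.25191544423836
```

{"fn": "send_rows", "kwargs": {
  "increments": [
    [[0,-0.004,-0.06,0],[0,-0.004,-0.16,0],[0,-0.004,-0.26,0],[0,-0.004,-0.3,0],[0,-0.004,-0.3,0]]
  ]
}}

```text
clock: 32.67
tool_pos: [0.5633, 0.0199, 0.1946]
orientation: [179.9, -0.0, -88.2]
force: [-0.6, 0.1, 0.5]
opening: 0.0156
gripper_force: 30.0
```

{"fn": "send_rows", "kwargs": {
  "increments": [
    [[0,0,-0.03,0],[0,0,-0.06,0],[0,0,-0.09,0],[0,0,-0.12,0],[0,0,-0.12,0]]
  ]
}}

```text
clock: 33.3
tool_pos: [0.5633, 0.02, 0.1705]
orientation: [179.9, -0.0, -88.2]
force: [-0.0, -0.7, -0.5]
opening: 0.0152
gripper_force: 30.0
```

{"fn": "send_rows", "kwargs": {
  "increments": [
    [[0.002,0.003,-0.05,0],[0.002,0.003,-0.11,0],[0.002,0.003,-0.17,0],[0.002,0.003,-0.22,0],[0.002,0.003,-0.24,0],[0.002,0.003,-0.24,0]]
  ]
}}

```text
clock: 34.05
tool_pos: [0.564, 0.0206, 0.1229]
orientation: [180.0, -0.0, -88.2]
force: [0.9, -0.2, -1.6]
opening: 0.0154
gripper_force: 30.0
```

{"fn": "send_rows", "kwargs": {
  "increments": [
    [[0,0,-0.004,0],[0,0,-0.008,0],[0,0,-0.011,0],[0,0,-0.011,0],[0,0,-0.011,0]]
  ]
}}

```text
clock: 34.67
tool_pos: [0.564, 0.0207, 0.121]
orientation: [-180.0, 0.0, -88.2]
force: [-0.4, -0.1, -0.2]
opening: 0.0151
gripper_force: 30.0
```

{"fn": "send_rows", "kwargs": {
  "increments": [
    [[0,0,-0.003,0],[0,0,-0.006,0],[0,0,-0.007,0],[0,0,-0.007,0],[0,0,-0.007,0]]
  ]
}}

```text
clock: 35.3
tool_pos: [0.564, 0.0207, 0.1196]
orientation: [-180.0, 0.0, -88.2]
force: [-0.1, 0.1, -1.0]
opening: 0.0152
gripper_force: 30.0
```

{"fn": "send_rows", "kwargs": {
  "increments": [
    [[0,0,-0.001,0],[0,0,-0.002,0],[0,0,-0.002,0],[0,0,-0.002,0]]
  ]
}}

```text
clock: 35.8
tool_pos: [0.5641, 0.0207, 0.1193]
orientation: [-180.0, -0.0, -88.2]
force: [-0.4, 0.3, 2.1]
opening: 0.0154
gripper_force: 30.0
```

Seated, as contact is felt at the original height. I'll release, rise straight up and check.

{"fn": "send_rows", "kwargs": {
  "increments": [
    [[0,0,0,0],[0,0,0,0],[0,0,0,0],[0,0,0,0],[0,0,0,0]]
  ],
  "jaw": 0.8
}}

```text
clock: 36.42
tool_pos: [0.564, 0.0207, 0.1191]
orientation: [180.0, 0.0, -88.2]
force: [-0.1, 0.0, 0.3]
opening: 0.0601
gripper_force: 0.0
```

{"fn": "send_rows", "kwargs": {
  "increments": [
    [[0,0,0.05,0],[0,0,0.15,0],[0,0,0.35,0],[0,0,0.6,0],[0,0.1,0.8,0],[0,0.2,0.9,0],[0,0.35,1.0,0],[0,0.4,1.0,0],[0,0.4,1.0,0]]
  ]
}}

```text
clock: 37.55
tool_pos: [0.5636, 0.101, 0.3188]
orientation: [180.0, 0.0, -88.2]
force: [0.1, 0.2, -0.4]
opening: 0.0701
gripper_force: 0.0
```

```bash
python3 w.py w10 button_top=.089 slot1=.08 slim_driver=.012 car=.061
python3 - <<'E'
from h import *
save("side","side10")
a=cv2.imread("pics/w10.png");b=cv2.imread("pics/side10.png")[150:330,260:420]
cv2.imwrite("pics/m10.png",np.hstack([cv2.resize(b,(356,400),interpolation=cv2.INTER_CUBIC),a[:,100:540]]))
E
```

```text
37.55 [0.5636 0.101  0.3188] [179.9628   0.0023 -88.1665] [ 29.7129   8.2683  -3.8435  -0.0199 -77.9201 -27.8752] [ 0.0751  0.2037 -0.3738]
button_top [ 51. 320.] 0.54 [ 0.5636 -0.0273  0.089 ]
slot1 [ 52. 318.] 0.82 [ 0.5663 -0.028   0.08  ]
slot1 [142. 316.] 0.58 [0.565  0.0703 0.08  ]
slot1 [100. 317.] 0.56 [0.565  0.0232 0.08  ]
slim_driver [ 99. 322.] 0.85 [0.5587 0.02   0.012 ]
car [318. 335.] 0.78 [0.5304 0.319  0.061 ]
```

View pics/m10.png

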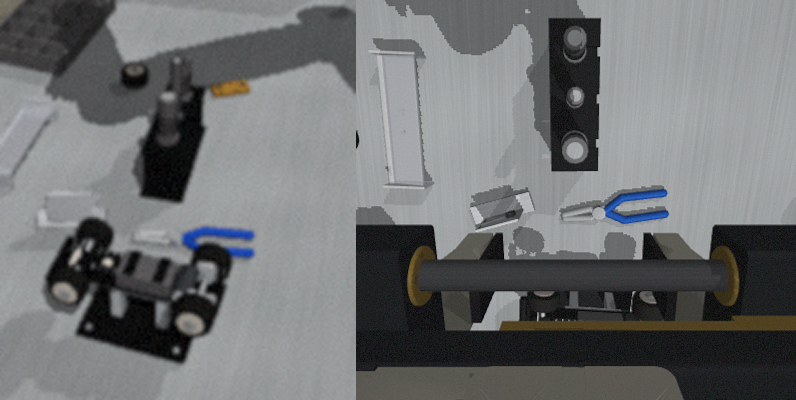

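The car is level on the pit stand. The driver stands upright in the middle slot at crop (97, 575), and the other things haven't moved.

```bash
python3 -c "
from plant import ctrl
print(ctrl.close_job())"
```

```text
the job is handed in; nothing more can be done
None
```

The car sits level and centred on the pit stand, its button was pushed fully in and released, the slim driver is back upright in its middle slot, and the job was handed in at about 38 s.

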